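Fold back the bifold cover of a paint box

TASK

Open the paint box: raise its two-panel cover at the middle, then push its front edge along the rails until it meets its stop, the two panels folded flat against each other and standing up under the riser shelf. Do not force the cover, and leave the jars, the cup and the water glass on and behind the shelf where they stand.

Things in the scene. Friction and masses are not known exactly. Their poses are not given: they have to be found in the camera images.
- paint_box: Open wooden paint box, fixed, 226 (x) x 156 (y) x 56 mm high; origin: centre of its underside. Its x axis is the way the cover is pushed to open: cover hinged at the +x end, front edge of the shut cover at -x. Side walls with rails 56 mm high, 136 mm apart inside; the -x wall is only 34 mm high, so fingers can pass over it; paint pans inside reach 22 mm.
- hinge (a point): Middle of the cover's fixed hinge line, 100 mm along +x from the box's origin, 52 mm above the table; axes as the box's. Two grey panels, 100 mm long, 128 mm wide, 6 mm thick: the far one turns about this line, the near one is hinged to its end, and the near one's front edge slides level along the rails towards this line, so that the middle rises.
- cover_far (a joint): Far panel's angle A above level: 0 shut, 1.55 at the stop (both panels upright, face to face). Stiff friction hinges (about 0.6 N m) hold it at any angle where it is left. It starts near 0, at dead centre, where pushing the front edge only strains it (over 50 N); once the middle is raised to 0.4-0.5 rad a push of about 8 N at the front edge folds it, and less farther on.
- grip_block (a point): Centre of the dark wooden grip block on top of the near panel, mid-width: 40 mm along the box's y (pinch it by these two ends; it can turn between the pads), 16 mm across, 26 mm tall. The centre is 18 mm from the middle hinge towards the front edge and 19 mm above the panel's underside. Axes: the near panel's (x towards the middle hinge, z out of its top). Lifting takes about 8 N.
- push_bar (a point): Centre of the dark, freely turning push roller along the near panel's front edge: 14 mm thick, 114 mm long along the box's y. It is 10 mm from the front edge, square to the panel on its top side: 62 mm above the table when shut; folding turns it to 52 mm high, 10 mm to -x of the front edge. Axes: the near panel's.
- riser_shelf: Fixed wooden riser shelf behind and over the hinged end: board 175 (x) x 170 (y) mm, underside 200, top 212 mm above the table, legs beyond the box. Origin at table height under the middle of its front (-x) edge, about 50 mm to -x of the hinge line; axes as the box's. An upright tool cannot push the cover home under it: it must lean back towards -x by 30 to 45 degrees.
- jar_on_shelf: Bystander: dark-lidded jar on the shelf, 67 mm across, 76 mm tall; origin under its centre, z up.
- cup_on_shelf: Bystander: lidded paint cup on the shelf, 71 mm across, 55 mm tall; origin under its centre, z up.
- white_jar: Bystander: white jar behind the shelf (+x of it), 69 mm across, 83 mm tall; origin under its centre, z up.
- water_jar: Bystander: glass of water with a brush in it, behind the shelf (+x of it), 69 mm across, 168 mm tall with the brush; origin under its centre, z up. (Two low paint cups and a paint tube, up to 55 mm tall, are stuck to the table 120 to 290 mm to the box's -y side.)
- middle_hinge (a point): Middle of the hinge line between the two panels (on their underside): 100 cos A mm to -x of the fixed hinge line and 100 sin A mm above it; axes as the near panel's. The near panel's front edge is 200 cos A mm to -x of the fixed hinge line, at its height; the near panel slopes down to it at the angle A.

How it is judged:
By the outcome, as a careful person would: the job done as asked, in the order asked, and still so for the second after the job is handed in, with the robot touching nothing.
It also fails if it takes over 50 s, if anything falls off the work surface, if the arm or the gripper's body presses on something with over 40 N, if the wrist force passes 120 N, or if a joint passes its speed limit or range.

ROBOT

A 6-joint arm with a two-finger parallel gripper is mounted at the origin on the work surface; the furniture and walls round the work are solid. World frame = base frame: x ahead of the robot, y to its left, z up, the work surface at z = 0. Lengths are in m, angles in rad, forces in N, time in s.
With the tool pointing down it reaches from about 0.325 to 0.775 m from the base axis. Payload 5.5 kg.
Tool frame: the origin (TCP) lies between the finger pads; the fingertips stand 8 mm ahead of it and the grasp point (between the pads) lies 11 mm behind it (tcp_to_tips is the distance from the TCP to the fingertips, in m); z points along the fingers, y is the line along which they close (so a half turn about z gives the same grasp; the last joint's range is limited). The gripper opens to 88 mm and grips with 3 to 60 N. Pads are 20 mm wide; open, the fingers measure 115 mm over their backs; the gripper's body (75 mm by 178 mm) begins 61 mm behind the grasp point.
Start: joints at [-1.195, 0.091, 1.231, -0, 1.82, -0.057], TCP at [0.252, -0.545, 0.231] pointing down, gripper open.
Joint ranges: [-2.87, 2.87], [-0.86, 2.18], [0.17, 2.46], [-1.51, 4.65], [0.06, 2.69], [-2.65, 2.65]. Speed limits (rad/s): [2.57, 2.57, 3.01, 3.14, 3.14, 3.14].

INTERFACE

Orientations are given as a unit quaternion [w, x, y, z].
In Python, from bench import * gives the robot as it stands. Calls block until the motion is done:
- move_to(position, orientation): joint-space move of the TCP to a pose.
- move_l(position, speed=0.15, orientation=None): straight line of the TCP; orientation=None keeps the orientation; speed is the mean speed in m/s.
- movej(angles): joint-space move.
- gripper_open() and close(): open the fingers fully, or close them until they stop; the grip force is fixed at half the most.
- hold(seconds).
- inverse_kinematics(position, orientation): joint angles nearest the present ones, or None.
- state(): the state.
- get_image(name): name is "scene" or "side" or "wrist"; returns a dict with "frame" (420x560x3 uint8, blue, green, red), "depth" (420x560 float32, m along the optical axis (not along the pixel's ray), 0 where there is no reading), "camera_matrix" (3x3 intrinsics, pixels), "view" (4x4, takes a point from world to camera coordinates). Camera axes: x right, y up, looking along -z (the intrinsics and any distortion apply to the point x, -y, -z); pixel columns grow to the right and rows downward; lengths in m; the calibration is good to about 2 mm. The wrist camera is an equidistant fisheye: a pixel r from the principal point sees the ray r / f radians off the axis. A picture is of the moment at which its call begins.
A pose or a line that the arm cannot do raises IKError and nothing moves.
- job_done(): hands the job in; it is judged then, once.
The state is a dict: "time": time; "joint_pos": joint angles; "dq": joint speeds; "joint_torque": joint torques, N m; "ee_pos": TCP position; "ee_rot": TCP orientation; "ft_force": force on the tool from outside, world axes, zero at the start; "moment": the same for the moment, N m; "finger_gap": finger opening in m; "finger_force": force on a finger pad.
Only numpy, scipy, OpenCV 4.12 (cv2) and the standard library are available. Lean on these libraries where they do the work, as an engineer would, in place of code of your own. Each camera call takes 0.05 s, during which the arm holds its last target. There are 200 camera calls.

## Working session

There is one attempt and no reset: what is moved stays moved. The work goes in short steps, each a Python script; the robot and the scene stay as the last script left them, time stands still between calls to the robot, and variables do not carry over. Pictures are saved under pics/ and viewed, at most 10 in all, crops included, and the job is handed in when it is done.

```bash
ls; mkdir -p pics; python3 - <<'E'
from bench import *
import cv2,numpy as np
for n in ("scene","side"):
    d=get_image(n); cv2.imwrite(f"pics/{n}0.png",d["frame"]); np.savez(f"pics/{n}0.npz",**{k:d[k] for k in("frame","depth","camera_matrix","view")})
    print(n,d["camera_matrix"].tolist(),np.round(d["view"],3).tolist(),[k for k in d])
s=state();print(s["time"],s["ee_rot"],s["ft_force"])
E
```

```text
pics
scene [[516.4840447041307, 0.0, 283.6397722927433], [0.0, 516.4840447041307, 205.24023634247632], [0.0, 0.0, 1.0]] [[-0.866, 0.501, -0.002, 0.445], [-0.376, -0.648, 0.663, -0.02], [0.33, 0.574, 0.749, -1.24], [0.0, 0.0, 0.0, 1.0]] ['frame', 'depth', 'camera_matrix', 'view']
side [[401.53382831850223, 0.0, 277.4119486971372], [0.0, 401.53382831850223, 220.63559998201058], [0.0, 0.0, 1.0]] [[-0.999, -0.05, -0.011, 0.439], [0.008, -0.376, 0.927, -0.192], [-0.05, 0.925, 0.376, -0.793], [0.0, 0.0, 0.0, 1.0]] ['frame', 'depth', 'camera_matrix', 'view']
0.1 [-8.56444524e-04  9.76672692e-01  2.14731687e-01 -1.44937896e-04] [ 0.0904781  -0.50675386  0.56909299]
```

View pics/scene0.png

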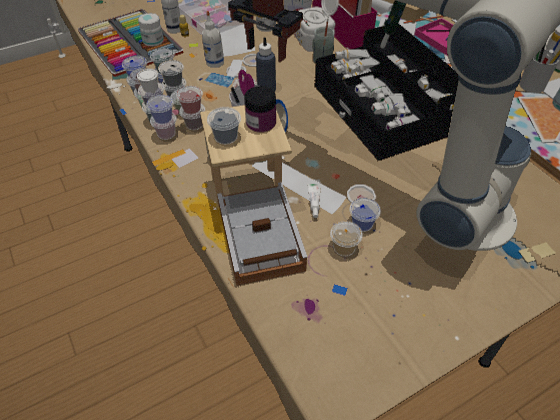

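View pics/side0.png

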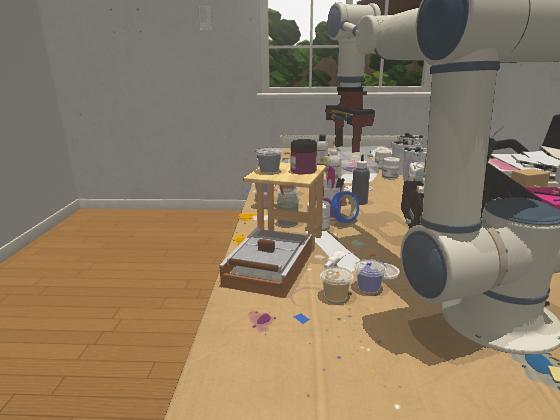

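The scene view shows the box at about (262,232), with the grip block at (261,225), the roller at (270,256) and the shelf at (245,130). The side view shows the block at (266,245), the roller at (255,264) and the shelf at (288,174). The box's x axis runs roughly along world -y.

```bash
cat > vis.py <<'E'
import numpy as np,cv2
def cloud(d):
    K=d["camera_matrix"];V=d["view"];z=d["depth"];h,w=z.shape
    u,v=np.meshgrid(np.arange(w),np.arange(h))
    P=np.stack([(u-K[0,2])/K[0,0]*z,-(v-K[1,2])/K[1,1]*z,-z],-1)
    W=(P-V[:3,3])@V[:3,:3]
    W[z<=0]=np.nan
    return W
E
python3 - <<'E'
import numpy as np,cv2
from vis import *
for n,box,sh in(("scene",(215,185,310,282),(195,95,300,165)),("side",(218,225,320,295),(240,160,330,190))):
    d=np.load(f"pics/{n}0.npz");W=cloud(d);f=d["frame"];hsv=cv2.cvtColor(f,cv2.COLOR_BGR2HSV)
    x0,y0,x1,y1=box; m=np.zeros(f.shape[:2],bool);m[y0:y1,x0:x1]=1
    for nm,mm in (("panel",m&(hsv[...,1]<60)&(abs(W[...,2]-.058)<.008)),("shelf",None),("walls",m&(abs(W[...,2]-.056)<.006)&(hsv[...,1]>90))):
        if nm=="shelf":
            x0,y0,x1,y1=sh;mm=np.zeros_like(m);mm[y0:y1,x0:x1]=1;mm&=abs(W[...,2]-.212)<.008
        P=W[mm];
        if len(P)<10: print(n,nm,len(P));continue
        r=cv2.minAreaRect((P[:,:2]*1000).astype(np.float32));print(n,nm,len(P),np.round(np.median(P,0),4),r)
    dark=(m&(hsv[...,1]>80)&(hsv[...,2]<110)&(W[...,2]>.057)).astype(np.uint8)
    k,l,st,c=cv2.connectedComponentsWithStats(dark)
    for i in range(1,k):
        if st[i,4]>25:
            P=W[l==i];r=cv2.minAreaRect((P[:,:2]*1000).astype(np.float32));print(n,"dark",st[i],np.round(P.mean(0),4),np.round(np.percentile(P,[5,95],axis=0),4).tolist(),r)
    x0,y0,x1,y1=box
    cv2.imwrite(f"pics/{n}_crop.png",cv2.resize(f[y0-10:y1+10,x0-10:x1+10],None,fx=5,fy=5,interpolation=cv2.INTER_CUBIC)[:600,:800])
E
```

```text
scene panel 4264 [ 0.4719 -0.1817  0.0567] ((468.9527587890625, -185.29730224609375), (228.22427368164062, 156.6361083984375), 73.91316986083984)
scene shelf 2589 [ 0.4381 -0.2768  0.2105] ((430.2708740234375, -318.10504150390625), (179.48326110839844, 170.18515014648438), 73.71920013427734)
scene walls 50 [ 0.5022 -0.3115  0.058 ] ((525.9417114257812, -180.446044921875), (124.99427795410156, 289.1505126953125), 14.045186996459961)
scene dark [215 185   8   6  35] [ 0.5041 -0.3231  0.0658] [[0.4974, -0.3272, 0.0578], [0.5101, -0.3204, 0.0729]] ((504.45208740234375, -322.82421875), (7.293363094329834, 16.942405700683594), 57.2330322265625)
scene dark [253 218  17  14 180] [ 0.4757 -0.1642  0.0776] [[0.4596, -0.1734, 0.0647], [0.4918, -0.1577, 0.085]] ((474.6833801269531, -166.9480438232422), (17.709741592407227, 37.48081970214844), 71.90058898925781)
scene dark [243 249  54  16 299] [ 0.4969 -0.0874  0.0659] [[0.4485, -0.102, 0.0617], [0.5452, -0.0725, 0.0696]] ((495.97320556640625, -88.48912048339844), (14.958002090454102, 113.12943267822266), 74.00296020507812)
side panel 1914 [ 0.4565 -0.1746  0.0581] ((470.2755126953125, -185.5951385498047), (224.71218872070312, 157.12718200683594), 74.10966491699219)
side shelf 1083 [ 0.4306 -0.2761  0.2118] ((429.02410888671875, -318.4162292480469), (176.29307556152344, 169.19894409179688), 73.08599853515625)
side walls 146 [ 0.4851 -0.1     0.0583] ((466.4497985839844, -194.6959228515625), (242.61370849609375, 158.03575134277344), 73.32891082763672)
side dark [258 241  16  11 146] [ 0.4746 -0.1632  0.0729] [[0.4576, -0.1688, 0.0622], [0.4921, -0.1583, 0.0834]] ((474.9241027832031, -163.4363555908203), (6.384910583496094, 38.041561126708984), 77.05413818359375)
side dark [229 259  49  13 263] [ 0.4962 -0.0865  0.0642] [[0.4476, -0.1009, 0.0585], [0.5463, -0.0725, 0.0684]] ((497.6671447753906, -87.5791244506836), (10.398543357849121, 113.89981079101562), 74.68335723876953)
```

View pics/scene_crop.png

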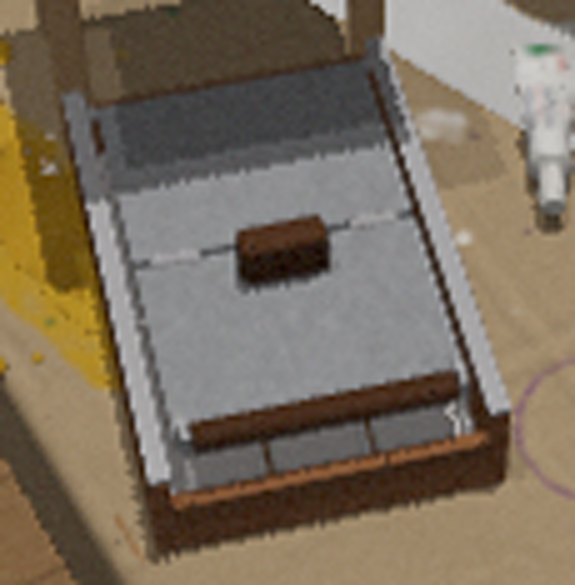

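The crop shows the block at (283,247), the roller at (325,408) and the low front wall. Both views agree on the box: centre (0.4693, -0.1850), x axis (-0.276, -0.961). Next I check IK and go up and over the shelf.

```bash
cat > geo.py <<'E'
import numpy as np
from scipy.spatial.transform import Rotation as R
C=np.array([.4693,-.1850,0]); th=np.deg2rad(74-180)
bx=np.array([np.cos(th),np.sin(th),0]);by=np.array([-bx[1],bx[0],0]);ez=np.array([0,0,1.])
def W(x,z,y=0): return C+bx*(x+.1)+by*y+ez*z      # x from the hinge line, +x = opening way
def Q(lean,s=1):                                   # tool leaning back to -x
    z=np.sin(lean)*bx-np.cos(lean)*ez;y=s*by
    return R.from_matrix(np.c_[np.cross(y,z),y,z]).as_quat(scalar_first=True)
def block(A,up=.018):                              # TCP for the pinch at cover angle A
    c,s=np.cos(A),np.sin(A)
    return W(-.1*c-.018*c-up*s,.052+.1*s-.018*s+up*c)
def roller(A): return -.2*np.cos(A)-.010*np.sin(A), .052+.010*np.cos(A)
LP=np.deg2rad(43)
def push(A,gap=0):                                 # TCP with the front tip corner on the roller's back
    x,z=roller(A);s,c=np.sin(LP),np.cos(LP)
    return W(x-.007-gap-(.008*s+.010*c), z-.002-(-.008*c+.010*s))
E
python3 - <<'E'
from bench import *
from geo import *
for s in(1,-1):
    for n,p,q in [("above",block(0)+.1*ez,Q(0,s))]+[(f"b{A}",block(A),Q(A,s)) for A in(0,.3,.55)]+[(f"p{A}",push(A,.02 if A<.6 else 0),Q(LP,s)) for A in(.5,1,1.55)]:
        j=inverse_kinematics(p,q);print(s,n,np.round(p,3),None if j is None else np.round(j,2))
E
```

```text
1 above [ 0.474 -0.168  0.17 ] [-0.41 -0.17  1.6  -0.    1.72 -0.13]
1 b0 [ 0.474 -0.168  0.07 ] [-0.41 -0.14  1.75 -0.    1.54 -0.13]
1 b0.3 [ 0.474 -0.168  0.093] [-0.21 -0.14  1.73 -0.3   1.58  0.07]
1 b0.55 [ 0.472 -0.175  0.11 ] [-0.07 -0.09  1.71 -0.54  1.63  0.2 ]
1 p0.5 [ 0.502 -0.07   0.058] [ 0.21  0.17  1.62 -0.66  1.72  0.51]
1 p1 [ 0.479 -0.15   0.054] [ 0.07  0.07  1.73 -0.7   1.63  0.42]
1 p1.55 [ 0.451 -0.249  0.049] [-0.11 -0.01  1.83 -0.74  1.5   0.29]
-1 above [ 0.474 -0.168  0.17 ] None
-1 b0 [ 0.474 -0.168  0.07 ] None
-1 b0.3 [ 0.474 -0.168  0.093] None
-1 b0.55 [ 0.472 -0.175  0.11 ] None
-1 p0.5 [ 0.502 -0.07   0.058] [ 0.21  0.17  1.62 -0.66  1.72 -2.63]
-1 p1 [ 0.479 -0.15   0.054] None
-1 p1.55 [ 0.451 -0.249  0.049] None
```

```bash
python3 - <<'E'
from bench import *
from geo import *
import cv2
p=np.array(state()["ee_pos"]); move_l(p+ez*.2,.25)
q=Q(.15); move_to(block(0)-bx*.06+ez*.32,q)
move_l(block(0)+ez*.06,.2,q)
s=state();print(s["time"],s["ee_pos"],block(0)+ez*.06,s["ft_force"])
cv2.imwrite("pics/side1.png",get_image("side")["frame"])
E
```

```text
4.35 [ 0.47493699 -0.16778015  0.13139871] [ 0.47426147 -0.16769729  0.13      ] [ 1.05864012  0.47922765 -0.16882734]
```

View pics/side1.png

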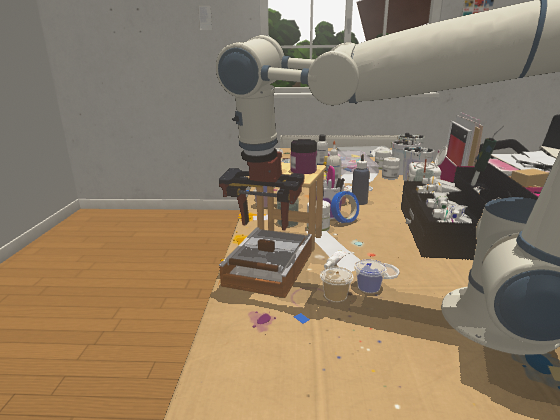

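The open fingers straddle the block at (266,245), and the gripper body clears the shelf. Next: descend, pinch, and lift along the arc.

```bash
python3 - <<'E'
from bench import *
from geo import *
import cv2
q=Q(.15); move_l(block(0)+ez*.015,.15,q); f0=np.array(state()["ft_force"])
move_l(block(0),.05,q); print(f0,state()["ft_force"],state()["ee_pos"]-block(0))
close(); s=state();print("gap",s["finger_gap"],s["finger_force"],np.array(s["ft_force"])-f0)
if .034<s["finger_gap"]<.046:
    for A in (.05,.1,.15,.2,.3,.4,.5,.58):
        move_l(block(A),.06,Q(.15+.8*A)); s=state()
        f=np.array(s["ft_force"])-f0; print(A,round(s["time"],2),"Fx %.1f Fy %.1f Fz %.1f"%(f@bx,f@by,f[2]),round(s["finger_gap"],4))
        if np.linalg.norm(f)>35: print("STOP");break
cv2.imwrite("pics/side2.png",get_image("side")["frame"])
E
```

```text
[ 1.03405992  0.01396782 -0.19295577] [-0.41814666  0.99538524  0.27222345] [-1.71254915e-04  3.88603297e-05 -2.50741559e-04]
gap 0.039486042018846056 29.99979078769684 [-1.8348633   0.83142056  1.1805717 ]
0.05 6.35 Fx 2.1 Fy -0.6 Fz -3.3 0.04
0.1 6.6 Fx 3.3 Fy 1.8 Fz -7.7 0.04
0.15 6.85 Fx 3.5 Fy 2.7 Fz -11.8 0.0401
0.2 7.1 Fx 3.8 Fy 3.3 Fz -11.1 0.04
0.3 7.38 Fx 4.7 Fy 2.0 Fz -10.0 0.0399
0.4 7.65 Fx 5.1 Fy 2.5 Fz -10.8 0.0398
0.5 7.92 Fx 5.8 Fy 3.2 Fz -11.8 0.0397
0.58 8.18 Fx 6.1 Fy 3.2 Fz -13.0 0.0396
```

View pics/side2.png

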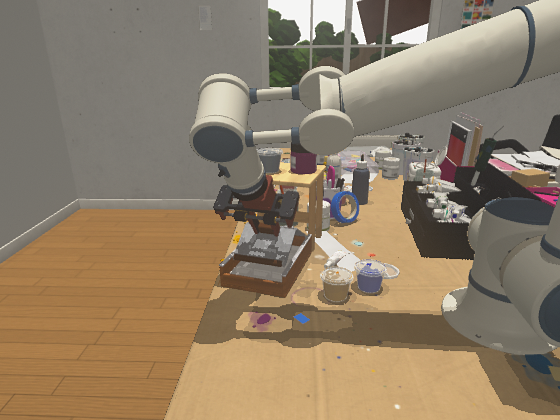

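The cover is up at about 0.58 rad with the block pinched near (266,230), and the forces were gentle. Now I release, back off along the tool axis, close the fingers, and check the roller position.

```bash
python3 - <<'E'
from bench import *
from geo import *
from vis import *
a=.15+.8*.58; q=Q(a); back=-(np.sin(a)*bx-np.cos(a)*ez)
gripper_open(); p=np.array(state()["ee_pos"])
move_l(p+back*.07,.15,q)
A=.58
move_l(push(A,.03)+ez*.10-bx*.02,.25,Q(LP)); close()
s=state();print(s["time"],s["ft_force"],s["finger_gap"],push(A,.03))
d=get_image("scene");cv2.imwrite("pics/scene3.png",d["frame"][120:340,160:400].repeat(2,0).repeat(2,1))
P=cloud(d);hsv=cv2.cvtColor(d["frame"],cv2.COLOR_BGR2HSV)
rel=P-C;X=rel@bx-.1;Y=rel@by
m=(hsv[...,1]>80)&(hsv[...,2]<110)&(abs(Y)<.06)&(X<-.0)&(X>-.20)&(P[...,2]>.05)&(P[...,2]<.15)
k,l,st,c=cv2.connectedComponentsWithStats(m.astype(np.uint8))
for i in range(1,k):
    if st[i,4]>25:print(st[i],[np.round(np.percentile(v[l==i],[5,50,95]),4) for v in(X,Y,P[...,2])])
print("expected roller",roller(A))
E
```

```text
11.5917 [ 0.30754664 -0.92282508  0.82712719] 0.0001270575430365641 [ 0.50307723 -0.06720479  0.05739547]
[251 205  19  10 138] [array([-0.1208, -0.1162, -0.1095]), array([-0.016 ,  0.0008,  0.0179]), array([0.1129, 0.1206, 0.1249])]
[249 249  10   5  38] [array([-0.1801, -0.1775, -0.1746]), array([0.0211, 0.0303, 0.0391]), array([0.0596, 0.0636, 0.0672])]
expected roller (np.float64(-0.17277276935095615), np.float64(0.06036462649915186))
```

View pics/scene3.png

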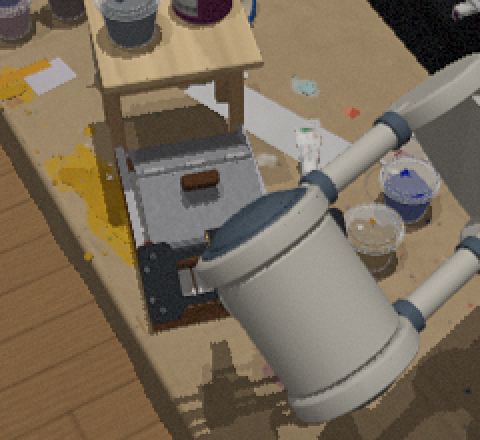

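The cover held its angle with the block at (200,180) in this crop. The roller is where expected, in front of the fingers at about (185,270). Now I descend behind it and push under force watch.

```bash
python3 - <<'E'
from bench import *
from geo import *
import cv2
q=Q(LP); move_l(push(.58,.03),.12,q); f0=np.array(state()["ft_force"])
def rd():
    s=state();f=np.array(s["ft_force"])-f0;return s["time"],f@bx,f@by,f[2]
print("start",np.round(rd(),2))
for A in list(np.arange(.58,1.40,.06))+list(np.arange(1.40,1.5,.02)):
    move_l(push(A),.07,q); r=rd(); print(round(A,2),np.round(r,1))
    if abs(r[1])>25 or abs(r[3])>25: print("STOP");break
cv2.imwrite("pics/side4.png",get_image("side")["frame"])
E
```

```text
start [12.64  0.    0.    0.  ]
0.58 [13.2 -1.1 -0.2 -0. ]
0.64 [13.5 -4.5  0.3 -0.9]
0.7 [13.7 -5.1  0.4 -1.1]
0.76 [14.  -3.8 -0.6 -0.8]
0.82 [14.2 -2.8 -0.7 -0.3]
0.88 [14.5 -2.8  0.5 -0.4]
0.94 [14.8 -0.9 -1.4 -0.6]
1.0 [15.1 -1.4 -0.4 -0.2]
1.06 [15.4 -1.4 -0.7 -1.1]
1.12 [15.7 -1.6 -0.3 -0.7]
1.18 [16.  -1.8  0.6  0. ]
1.24 [16.3 -1.1 -0.4  0. ]
1.3 [16.6 -0.9 -0.1 -1.3]
1.36 [16.9 -0.7 -0.9 -0.1]
1.4 [17.2 -0.7 -0.  -0.9]
1.42 [17.4 -2.1 -0.6 -0.3]
1.44 [17.7 -2.3 -0.4 -0.6]
1.46 [17.9 -2.6 -0.9 -0.9]
1.48 [18.2 -2.7 -0.3 -0.6]
1.5 [18.4 -2.1 -1.  -0.2]
```

View pics/side4.png

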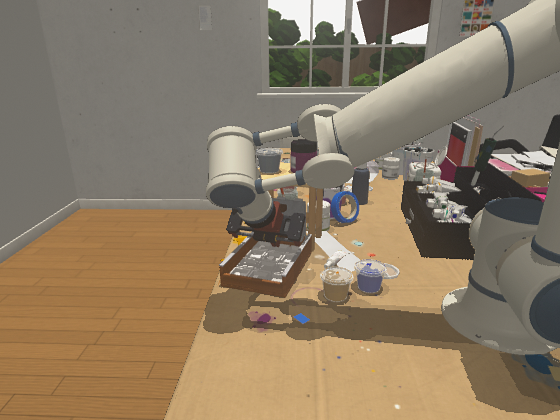

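The box is open: the pans show at (262,262), and the cover is folded up behind the gripper at (270,220). I keep pushing in 1.5 mm steps until the stop is felt.

```bash
python3 - <<'E'
from bench import *
from geo import *
q=Q(LP); p=push(1.5); s=state(); f0=np.array([0,0,0.])
b=np.array(s["ft_force"])@bx; print("Fx now",b)
for i in range(1,20):
    move_l(p+bx*.0015*i-ez*.0001*0,.03,q); hold(.1)
    s=state();f=np.array(s["ft_force"]);print(i,round(s["time"],2),"%.1f %.1f"%(f@bx-b,f[2]))
    if f@bx-b<-12: break
E
```

```text
Fx now -1.9584403441019278
1 18.82 0.3 -0.4
2 19.17 -1.0 -1.1
3 19.52 -0.3 0.7
4 19.87 -0.3 -0.1
5 20.22 -0.9 -0.4
6 20.57 -0.7 -0.6
7 20.92 -0.6 0.2
8 21.27 -0.6 -0.3
9 21.62 -3.5 -0.2
10 21.97 -7.7 -1.1
11 22.32 -10.6 -4.3
12 22.67 -12.3 -6.4
```

Force rose steadily from step 9, consistent with the stop (about 2-3 mm past the nominal position). I back off and check the result.

```bash
python3 - <<'E'
from bench import *
from geo import *
from vis import *
q=Q(LP);p=np.array(state()["ee_pos"])
move_l(p-bx*.05,.1,q); move_l(p-bx*.16+ez*.06,.2,q); move_l(p-bx*.20+ez*.28,.25,q)
j=np.array(state()["joint_pos"]); 
s=state();print(s["time"],s["ft_force"])
d=get_image("side");e=get_image("scene")
cv2.imwrite("pics/end.png",np.hstack([cv2.resize(d["frame"][140:300,200:360],(400,400)),cv2.resize(e["frame"][100:300,170:370],(400,400))]))
for im in(d,e):
    P=cloud(im);rel=P-C;X=rel@bx-.1;Y=rel@by;hsv=cv2.cvtColor(im["frame"],cv2.COLOR_BGR2HSV)
    for n,m in(("panel",(hsv[...,1]<60)&(abs(Y)<.055)&(abs(X)<.04)&(P[...,2]>.065)&(P[...,2]<.175)),("block",(hsv[...,1]>80)&(hsv[...,2]<110)&(abs(Y)<.03)&(X>-.06)&(X<0)&(P[...,2]>.11)&(P[...,2]<.16)),("roller",(hsv[...,1]>80)&(hsv[...,2]<110)&(abs(Y)<.055)&(X>-.06)&(X<0)&(P[...,2]>.04)&(P[...,2]<.065))):
        if m.sum()>5:
            print(n,m.sum(),[np.round(np.percentile(v[m],[5,50,95]),4) for v in(X,Y,P[...,2])], np.round(np.polyfit(P[...,2][m],X[m],1),3))
E
```

```text
25.1667 [-0.11707195  0.72437414  0.04859075]
panel 1247 [array([-0.0083, -0.0053,  0.0011]), array([-0.0508, -0.0032,  0.0502]), array([0.0687, 0.1077, 0.151 ])] [ 0.048 -0.01 ]
block 122 [array([-0.0327, -0.0292, -0.0153]), array([-0.0189, -0.0019,  0.0157]), array([0.1294, 0.1383, 0.1428])] [ 0.56  -0.104]
roller 176 [array([-0.0193, -0.0163, -0.0126]), array([-0.0488,  0.001 ,  0.0504]), array([0.0475, 0.054 , 0.058 ])] [ 0.07 -0.02]
panel 276 [array([-0.0113, -0.0076,  0.0016]), array([-0.0197,  0.0013,  0.0201]), array([0.0679, 0.0899, 0.1517])] [ 0.075 -0.015]
block 107 [array([-0.034 , -0.031 , -0.0231]), array([-0.014 ,  0.0036,  0.0181]), array([0.1299, 0.1385, 0.1429])] [ 0.291 -0.07 ]
```

View pics/end.png

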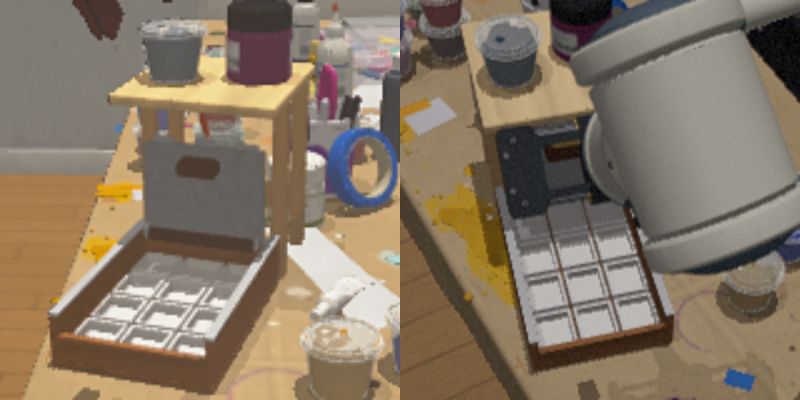

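```bash
python3 -c "
from bench import *
print(job_done())"
```

```text
the job is handed in; nothing more can be done
None
```

The paint box is open and handed in at about 25 s: both panels stand folded upright under the shelf at the felt stop, the jar and cup on the shelf look unmoved in the last picture, I didn't check the white jar and water glass separately, and the highest force I read was about 15 N, during the lift.

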